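# Fill the nut jar and snap its cap home

## Robot

A 6-joint arm with a two-finger parallel gripper is mounted at the origin on the work surface. World frame = base frame: x ahead of the robot, y to its left, z up, the work surface at z = 0. Lengths are in m, angles in rad, forces in N, time in s.
With the tool pointing down it reaches from about 0.275 to 0.825 m from the base axis. Payload 4.9 kg.
Tool frame: the origin (TCP) lies between the finger pads, 19 mm behind the fingertips; this is the grasp point; z points along the fingers, y is the line along which they close (so a half turn about z gives the same grasp; the last joint's range is limited). The gripper opens to 85 mm and grips with 20 to 120 N. Pads are 22 mm wide; open, the fingers measure 114 mm over their backs; the gripper's body (76 mm by 85 mm) begins 54 mm behind the grasp point. The pads swing forward as they close: fully open they stand 13 mm farther back than shut.
Start: joints at [1.187, 0.326, -0.193, 1.052, 0, 1.437], TCP at [0.136, 0.533, 0.25] pointing down, gripper open.
Joint ranges: [-2.65, 2.65], [-0.97, 1.79], [-1.3, 1.35], [-1.93, 2.1], [-1.47, 1.37], [-3.14, 3.14]. Speed limits (rad/s): [2.57, 2.57, 3.14, 3.14, 3.14, 3.14].

## Interface

Orientations are given as a unit quaternion [w, x, y, z].
In Python, from station import * gives the robot as it stands. The module is installed in compiled form; this text tells all that it offers. Calls block until the motion is done:
- move_pose(position, orientation): joint-space move of the TCP to a pose.
- move_l(position, orientation=None, velocity=0.15): straight line of the TCP; orientation=None keeps the orientation; velocity is the mean speed in m/s.
- goto_joints(angles): joint-space move.
- open_jaws() and grasp(strength=None): open the fingers fully, or close them until they stop; strength is the grip in N (None keeps the last).
- hold(seconds).
- inverse_kinematics(position, orientation): joint angles nearest the present ones, or None.
- state(): the state.
- capture(name): name is "scene" or "top" or "wrist"; returns a dict with "pixels" (400x640x3 uint8, red, green, blue), "depth" (400x640 float32, m along the optical axis (not along the pixel's ray), 0 where there is no reading), "fx", "fy", "cx", "cy" (pixels), "cam_to_world" (4x4, takes a point from camera to world coordinates); the wrist camera has in their place "mount" (4x4, takes a point from camera to tool coordinates, whose origin is the TCP and whose axes are the flange's). Camera axes: x right, y down, z forward; pixel columns grow to the right and rows downward; lengths in m; the calibration is good to about 2 mm. A picture is of the moment at which its call begins: read the wrist's pose just before it.
A pose or a line that the arm cannot do raises MotionError and nothing moves.
- sign_off(): hands the job in; it is judged then, once.
Trained networks look in the newest picture that a camera, given by its name, has taken for a name from the list of things; names that differ only in an ending like _2 or _b are one class to them, and where a whole thing is asked for, a point or a joint stands for the part that bears it (a point fixed in the world has none). Each returns a list of dicts, best first, with "confidence" (0 to 1); they miss things now and then, are a little off and sometimes report something else, mostly with a low value. They report only what shows in the picture. A call takes as long as a camera call. They do not tell look-alikes from the thing itself.
- search_frame(camera, label): "bbox" ([left, top, right, bottom] in pixels, round what is visible of it).
- masks_of(camera, label): "pixels" (400x640 bool, what is visible of it) and "bbox" ([left, top, right, bottom] in pixels, round what is visible of it).
The state is a dict: "t": time; "joint_pos": joint angles; "qd": joint speeds; "effort": joint torques, N m; "position": TCP position; "tool_rot": TCP orientation; "contact_force": force on the tool from outside, world axes, zero at the start; "ft_torque": the same for the moment, N m; "grip_width": opening from 0.0 (shut) to 1.0 (fully open); "grip_force": force on a finger pad.
Only numpy, scipy, OpenCV 4.12 (cv2) and the standard library are available. Lean on these libraries where they do the work, as an engineer would, in place of code of your own. Each camera call takes 0.05 s, during which the arm holds its last target. There are 200 camera calls.

## Task

Use the scoop to move at least three hazelnuts from the loaf tin into the white jar without touching the nuts with the fingers, and stand the scoop back on the worktop. Then put the steel cap on the jar and press it down past the click until it is fully home. Finish while still pressing the cap firmly down: do not let up at the end. Leave the shaker, the small bowl and the mug where they are.

Things in the scene. Friction and masses are not known exactly. Their poses are not given: they have to be found in the camera images.
- jar: White ceramic storage jar, open at the top, fixed on the worktop (it cannot slide or tip). Height 100 mm; body diameter 108 mm up to 72 mm, above 78 mm a narrower neck; mouth (inner) diameter 86 mm, inner floor 6 mm up. Origin: centre of the underside, z up; its yaw means nothing.
- jar_rim (a point): Centre of the jar's mouth, at rim height, 100 mm above the jar's origin. The neck below has outer diameter 96 mm; six sprung steel ball catches stand 4.5 mm proud of it all round, their middles 8 mm below the rim. They are pushed in by the bead of the cap as it passes.
- jar_mid (a point): Middle of the space inside the jar, on its axis, 45 mm above the jar's origin.
- cap: Round steel snap cap, diameter 114 mm, 25 mm high, hollow below, 120 g, lies right way up on the worktop. Bore of its skirt 109 mm, but 100 mm at a bead along the lowest 5 mm; inside of the top 20 mm above the lower edge. Origin: centre of the lower edge, z up; its yaw means nothing. Home on the jar, its origin is 80 mm above the jar's origin.
- cap_knob (a point): Point in the cap's knob, on the axis, 47 mm above the cap's origin: good for the TCP. The dark wooden knob has diameter 28 mm and spans 25 to 56 mm above the origin. Set on the jar, the cap first rests on the catches, origin about 97 mm above the jar's; some 9 to 15 N of push then takes the bead past them, the force drops (click), and the cap lands on the rim.
- tin: Narrow bare metal loaf tin, open above, fixed to the worktop, outer size 226 x 72 x 42 mm, walls and floor 3 mm. Origin: centre of the underside; x along it, roughly away from the robot. The end at -x slopes: it rises from the floor at x = -80 mm to the rim at x = -113 mm; the +x end is upright (inside at x = +110 mm). The nuts lie at the -x end; the half at +x is free for letting the scoop in.
- scoop: Steel scoop, 140 g, standing on its flat floor, which is 80 x 56 mm and 2 mm thick. Side walls 22 mm high, back wall 26 mm, open in front; the lip faces -x, roughly towards the robot (lip at x = -60 mm, back at x = +20 mm). An upright wooden handle 105 mm high stands at the back. Origin: on the underside, on the centre line, 60 mm behind the lip.
- scoop_lip (a point): Middle of the scoop's front lip, on the underside. The side walls begin 14 mm behind it.
- scoop_grip (a point): Centre of the upper part of the scoop's handle, 85 mm above the underside and 33 mm behind the scoop's origin: good for the TCP. The dark wooden handle is 26 mm (scoop's x, from 20 to 46 mm) by 16 mm (y) by 105 mm high; grip it across the 16 mm from above.
- nut0: Hazelnut 1 of 4, brown, nearly round, 22 mm across, 12 g, starts in the tin; rolls when pushed but stays put on level ground. Origin: its centre; its axes mean nothing.
- nut1: Hazelnut 2 of 4, brown, nearly round, 22 mm across, 12 g, starts in the tin; rolls when pushed but stays put on level ground. Origin: its centre; its axes mean nothing.
- nut2: Hazelnut 3 of 4, brown, nearly round, 22 mm across, 12 g, starts in the tin; rolls when pushed but stays put on level ground. Origin: its centre; its axes mean nothing.
- nut3: Hazelnut 4 of 4, brown, nearly round, 22 mm across, 12 g, starts in the tin; rolls when pushed but stays put on level ground. Origin: its centre; its axes mean nothing.
- shaker: Glass shaker with a steel top, diameter 40 mm, 75 mm high; a bystander. Origin: centre of the underside.
- ramekin: Small terracotta bowl, diameter 72 mm, 42 mm high; a bystander. Origin: centre of the underside.
- mug: Blue mug, diameter 72 mm, 80 mm high, with a handle; a bystander. Origin: centre of the underside.
Mind the look-alikes: they are no part of the job. Leave any orange or yellow look-alike of the cap alone. Leave any purple look-alike of the jar alone.

How it is judged:
On the way, in this order (a step that is already met when the one before it is completed fails the run):
1. at least three nuts lie in the open jar (((distance between each of nut0, nut1 and jar_mid below 0.054 m and distance between any of nut2, nut3 and jar_mid below 0.054 m) or (distance between each of nut2, nut3 and jar_mid below 0.054 m and distance between any of nut0, nut1 and jar_mid below 0.054 m)) and horizontal distance between cap and jar above 0.06 m), for 0.2 s.
2. the cap has clicked past the catches and sits fully home on the jar (z of cap in the frame of jar between 0.076 and 0.0825 m and horizontal distance between cap and jar below 0.004 m and angle between cap's own z axis and vertical below 0.06 rad), for 0.1 s.
At the end, for the whole second after the job is handed in: At least three nuts are inside the jar; the cap is fully home (its lower edge 76 to 82.5 mm above the jar's foot, within 4 mm of centre, tilted less than 0.06 rad) and is being pressed on the jar with more than 5 N; the scoop stands upright on the worktop, at rest and untouched (all of step 2 and ((distance between each of nut0, nut1 and jar_mid below 0.054 m and distance between any of nut2, nut3 and jar_mid below 0.054 m) or (distance between each of nut2, nut3 and jar_mid below 0.054 m and distance between any of nut0, nut1 and jar_mid below 0.054 m)) and contact force between cap and jar above 5 N and height (world z) of scoop below 0.006 m and angle between scoop's own z axis and vertical below 0.1 rad and linear speed of scoop below 0.02 m/s and contact force between scoop and the arm below 0.05 N and contact force between scoop and the fingers below 0.05 N); the arm keeps its last pose, push and grip.
It fails at once if the fingers touch a nut (contact force between the fingers and nut0 above 0.5 N or contact force between the fingers and nut1 above 0.5 N or contact force between the fingers and nut2 above 0.5 N or contact force between the fingers and nut3 above 0.5 N).
It fails at once if the shaker is moved more than 30 mm or tipped (distance of shaker from where it was at the start of the episode above 0.03 m or angle between shaker's own z axis and vertical above 0.5 rad).
It fails at once if the ramekin is moved more than 30 mm or tipped (distance of ramekin from where it was at the start of the episode above 0.03 m or angle between ramekin's own z axis and vertical above 0.5 rad).
It fails at once if the mug is moved more than 30 mm or tipped (distance of mug from where it was at the start of the episode above 0.03 m or angle between mug's own z axis and vertical above 0.5 rad).
It also fails if it takes over 72 s, if anything falls off the work surface, if the arm or the gripper's body presses on something with over 40 N, if the wrist force passes 120 N, or if a joint passes its speed limit or range.

## Working session

There is one attempt and no reset: what is moved stays moved. The work goes in short steps, each a Python script; the robot and the scene stay as the last script left them, time stands still between calls to the robot, and variables do not carry over. Pictures are saved under pics/ and viewed, at most 10 in all, crops included, and the job is handed in when it is done.

```bash
mkdir -p pics; cat > h.py <<'E'
from station import *
import numpy as np, cv2
from scipy.spatial.transform import Rotation as R
def cloud(c,T=None):
    d=c["depth"]; v,u=np.mgrid[:400,:640]
    T=c["cam_to_world"] if T is None else T
    P=np.stack([(u-c["cx"])/c["fx"]*d,(v-c["cy"])/c["fy"]*d,d],-1)
    P=P@np.array(T)[:3,:3].T+np.array(T)[:3,3]; P[d<=0]=np.nan
    return P
def save(c,n): cv2.imwrite(f"pics/{n}.png",cv2.cvtColor(c["pixels"],cv2.COLOR_RGB2BGR))
def q(yaw,tilt=None):  # tool down; yaw = direction of tool x; tool y = closing line
    r=R.from_euler('z',yaw)*R.from_euler('x',np.pi)
    return r
def quat(r): return np.roll(r.as_quat(),1)
def wT(s):
    T=np.eye(4); o=np.array(s["tool_rot"]); T[:3,:3]=R.from_quat(np.roll(o,-1)).as_matrix(); T[:3,3]=s["position"]; return T
E
python3 - <<'E'
from h import *
s=state(); print({k:np.round(v,3) for k,v in s.items()})
im=[]
for n in("top","scene"):
    c=capture(n); P=cloud(c); np.savez(f"{n}.npz",P=P,px=c["pixels"]); save(c,n)
    print(n,np.round(c["cam_to_world"],3).tolist(),c["fx"])
    for l in("jar","cap","tin","scoop","nut0","shaker","ramekin","mug","scoop_grip","cap_knob"):
        for m in masks_of(n,l):
            p=P[m["pixels"]]; p=p[~np.isnan(p[:,0])]
            if len(p): print(l,round(m["confidence"],2),np.round(m["bbox"]),np.round(np.median(p,0),3),np.round(p.min(0),3),np.round(p.max(0),3))
E
```

```text
{'t': np.float64(0.0), 'joint_pos': array([ 1.187,  0.327, -0.194,  1.052, -0.   ,  1.437]), 'qd': array([ 0.   ,  0.   ,  0.001, -0.   , -0.001,  0.001]), 'effort': array([-2.0000e-03, -4.4340e+01,  2.6244e+01,  1.6000e-02, -0.0000e+00,
       -0.0000e+00]), 'position': array([0.136, 0.532, 0.249]), 'tool_rot': array([-0.   ,  0.125,  0.992, -0.001]), 'contact_force': array([-0.601,  0.39 ,  0.351]), 'ft_torque': array([ 0.056,  0.044, -0.03 ]), 'grip_force': np.float64(0.0), 'grip_width': np.float64(1.0)}
top [[-0.007, -0.993, 0.121, 0.385], [-1.0, 0.005, -0.015, 0.057], [0.014, -0.121, -0.993, 1.224], [0.0, 0.0, 0.0, 1.0]] 431.33404250046897
jar 0.95 [180. 213. 225. 254.] [0.428 0.369 0.044] [ 0.375  0.307 -0.005] [0.488 0.443 0.105]
jar 0.58 [198. 272. 243. 317.] [0.263 0.319 0.042] [ 0.208  0.26  -0.004] [0.32  0.378 0.105]
cap 0.98 [264. 249. 305. 294.] [0.326 0.142 0.025] [ 0.27   0.087 -0.004] [0.382 0.2   0.063]
cap 0.75 [263. 188. 302. 226.] [0.5   0.143 0.025] [ 0.445  0.087 -0.005] [0.561 0.204 0.062]
cap 0.62 [221. 130. 264. 173.] [0.652 0.266 0.025] [ 0.599  0.212 -0.00
[... 2823 characters left out ...]

ramekin 0.73 [270. 208. 274. 222.] [ 0.506 -0.076  0.021] [ 0.496 -0.087  0.013] [ 0.512 -0.069  0.026]
ramekin 0.38 [436. 258. 478. 309.] [0.646 0.434 0.051] [ 0.504  0.396 -0.004] [0.666 0.486 0.084]
mug 0.85 [437. 261. 481. 306.] [0.647 0.434 0.051] [ 0.522  0.396 -0.003] [0.666 0.497 0.084]
scoop_grip 0.62 [178. 177. 217. 209.] [ 0.529 -0.313  0.017] [ 0.404 -0.432 -0.004] [ 0.555 -0.278  0.107]
cap_knob 0.75 [329. 214. 373. 247.] [0.515 0.152 0.025] [ 0.425  0.081 -0.001] [0.56  0.204 0.059]
cap_knob 0.73 [354. 260. 408. 304.] [0.668 0.271 0.025] [ 0.568  0.208 -0.004] [0.713 0.327 0.059]
cap_knob 0.67 [343. 180. 380. 215.] [0.341 0.151 0.025] [ 0.273  0.091 -0.002] [0.386 0.203 0.059]
```

```bash
python3 - <<'E'
import cv2
a=cv2.imread("pics/top.png")[100:330,150:480]
cv2.imwrite("pics/top_c.png",cv2.resize(a,None,fx=2.4,fy=2.4,interpolation=cv2.INTER_CUBIC))
E
```

```text
(no output)
```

View pics/top_c.png

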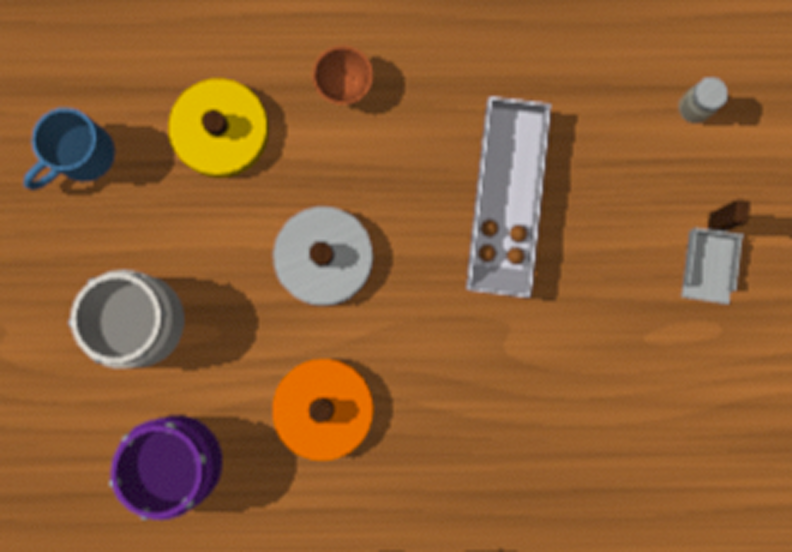

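The picture shows the following, in full-image pixels.
- **Cap candidates:** steel at (284,206), orange at (284,270), yellow at (241,153). I choose the steel one.
- **Jar candidates:** white at (200,233), purple at (218,295). I choose the white one.
- **Tin and nuts:** the tin is at (363,184), with four nuts at its near end around (360,201).
- **Scoop:** at (447,207), with its handle at (454,189).

Next I'll take wrist close-ups.

```bash
cat >> h.py <<'E'
def look(name):
    s=state(); c=capture("wrist"); P=cloud(c,wT(s)@np.array(c["mount"])); save(c,name); np.savez(name+".npz",P=P,px=c["pixels"]); return c,P
def rect(p):
    (cx,cy),(w,h),a=cv2.minAreaRect((p[:,:2]*1000).astype(np.float32)); return np.round([cx,cy,w,h,a],1)
E
python3 - <<'E'
from h import *
print(np.round(capture("wrist")["mount"],3).tolist())
for yaw in(0,np.pi,-np.pi):
  for p in([.47,-.31,.28],[.57,-.08,.3]):
    j=inverse_kinematics(p,quat(q(yaw))); print(yaw,p,None if j is None else np.round(j,2))
P=np.load("top.npz")["P"]; x,y,z=P[...,0],P[...,1],P[...,2]
m=(abs(x-.57)<.15)&(abs(y+.075)<.07)&(z>.035)&(z<.055); print("tin",rect(P[m]))
m=(abs(x-.5)<.1)&(abs(y+.31)<.07)&(z>.09); print("handle",rect(P[m]),np.median(P[m],0))
E
```

```text
[[0.001, -0.958, -0.288, 0.073], [1.0, 0.001, 0.0, -0.0], [-0.0, -0.288, 0.958, -0.124], [0.0, 0.0, 0.0, 1.0]]
0 [0.47, -0.31, 0.28] [-0.71  0.33 -0.1   1.13  0.    2.43]
0 [0.57, -0.08, 0.3] [-0.27  0.35 -0.03  1.19  0.    2.87]
3.141592653589793 [0.47, -0.31, 0.28] [-0.71  0.33 -0.1   1.13  0.   -0.71]
3.141592653589793 [0.57, -0.08, 0.3] [-0.27  0.35 -0.03  1.19  0.   -0.27]
-3.141592653589793 [0.47, -0.31, 0.28] [-0.71  0.33 -0.1   1.13  0.   -0.71]
-3.141592653589793 [0.57, -0.08, 0.3] [-0.27  0.35 -0.03  1.19  0.   -0.27]
tin [568.6 -72.5  72.3 227.9  82.7]
handle [ 539.6 -320.2   15.9   24.5   80.7] [ 0.53951311 -0.31861159  0.1034337 ]
```

```bash
python3 - <<'E'
from h import *
Q=quat(q(np.pi-.13))
move_pose([.53,-.07,.26],Q); hold(.3)
c,P=look("w_tin"); x,y,z=P[...,0],P[...,1],P[...,2]
m=(abs(x-.57)<.15)&(abs(y+.075)<.07)&(z>.036)&(z<.055); print("tin",rect(P[m]),np.median(z[m]))
for l in("nut0",):
    for k in masks_of("wrist",l):
        p=P[k["pixels"]]; p=p[~np.isnan(p[:,0])]; print(l,round(k["confidence"],2),np.round(k["bbox"]),np.round(np.median(p,0),3),p[:,2].max().round(3))
move_pose([.48,-.31,.26],Q); hold(.3)
c,P=look("w_scoop"); x,y,z=P[...,0],P[...,1],P[...,2]
b=(abs(x-.5)<.09)&(abs(y+.31)<.07)
m=b&(z>.095); print("handle",rect(P[m]),np.median(z[m]))
m=b&(z>.015)&(z<.06); print("walls",rect(P[m]))
print("t",state()["t"])
a=cv2.imread("pics/w_tin.png");d=cv2.imread("pics/w_scoop.png"); cv2.imwrite("pics/two.png",cv2.resize(np.hstack([a[:,120:520],d[:,120:520]]),(800,400)))
E
```

```text
tin [568.6 -70.7  72.1 227.9  82.9] 0.04079542389756313
nut0 0.78 [294. 130. 316. 154.] [ 0.5   -0.079  0.02 ] 0.026
nut0 0.66 [329. 132. 346. 149.] [ 0.503 -0.046  0.021] 0.026
nut0 0.54 [324. 158. 344. 181.] [ 0.532 -0.049  0.02 ] 0.025
nut0 0.5 [294. 156. 314. 176.] [ 0.525 -0.082  0.02 ] 0.026
handle [ 478.  -309.1  114.   115.2   35.9] 0.3140599330817702
walls [ 496.1 -312.1   56.1   68.9   80.8]
t 5.4167
```

View pics/two.png

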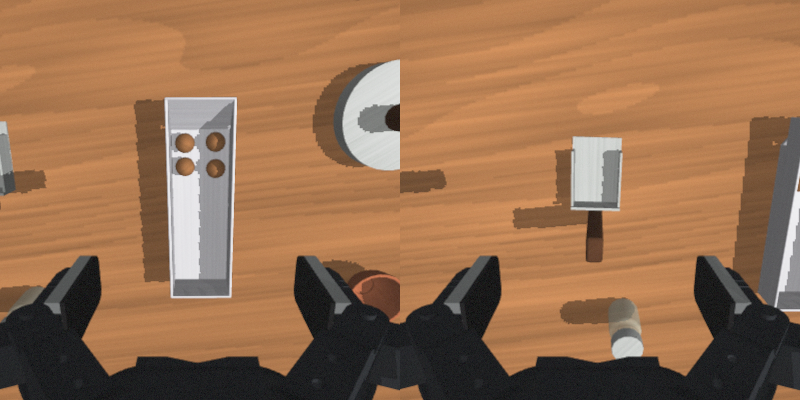

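The left half shows the tin with its four nuts at (200,155) in the composite. The right half shows the scoop pan at (596,175) and its handle at (594,245). Next I'll refine the handle position and grasp it.

```bash
python3 - <<'E'
from h import *
P=np.load("w_scoop.npz")["P"]; x,y,z=P[...,0],P[...,1],P[...,2]
b=(abs(x-.5)<.09)&(abs(y+.31)<.05)
m=b&(z>.098)&(z<.112); r=rect(P[m]); print("handle",r,np.median(z[m]))
yaw=np.radians(-9.2); ux=np.array([np.cos(yaw),np.sin(yaw)])
w=np.array([.4961,-.3121])
print("from walls",w+.0455*ux)
a=r[:2]/1000
c=(np.array([.5396,-.3202])+a+w+.0455*ux)/3 if abs(a-w-.0455*ux).max()<.004 else None
print(c)
if c is not None:
    Q=quat(q(np.pi+yaw))
    move_pose([*c,.20],Q); s=state(); move_l([*c,.086],velocity=.08)
    print(state()["contact_force"].round(2)); grasp(100); s=state(); print(s["grip_width"],s["grip_force"],s["position"],s["t"])
    move_l([s["position"][0],s["position"][1],.22],velocity=.12); hold(.2); s=state(); print(s["contact_force"],s["ft_torque"],s["grip_width"])
    c=capture("top"); P=cloud(c); x,y,z=P[...,0],P[...,1],P[...,2]; b=(abs(x-.5)<.09)&(abs(y+.31)<.07)
    m=b&(z>.12)&(z<.175); print(rect(P[m]))
E
```

```text
handle [ 539.3 -318.9   15.8   25.4   82.3] 0.10400964159549536
from walls [ 0.5410147  -0.31937459]
[ 0.53997157 -0.31949153]
[-0.22 -0.14  0.26]
0.1759681392058655 97.4988055229187 [ 0.540188   -0.31969385  0.08622138] 8.0667
[ 0.67433701  0.92882116 -2.08920542] [-0.02038575  0.00387714  0.00212443] 0.17688344942537854
[ 498.9 -314.    58.9  102.6   81. ]
```

```bash
cat >> h.py <<'E'
TO=np.array([.5686,-.0716]); TY=np.radians(-7.2); H=.0862
def lip_pose(lip,yaw,th):
    Rs=R.from_euler('z',yaw)*R.from_euler('y',th)
    return np.array(lip)+Rs.apply([.093,0,H]), quat(Rs*q(np.pi))
def tin(x,y,z): 
    c,s=np.cos(TY),np.sin(TY); return np.array([TO[0]+c*x-s*y,TO[1]+s*x+c*y,z])
def rep(k):
    s=state(); print(k,s["contact_force"].round(2),s["ft_torque"].round(3),"p",s["position"].round(4),round(float(s["t"]),2))
    return s
E
python3 - <<'E'
from h import *
th=np.radians(-1)
p,o=lip_pose(tin(-.006,0,.13),TY,th); move_pose(p,o); hold(.2); rep("above")
p,o=lip_pose(tin(-.006,0,.06),TY,th); move_l(p,o,.15)
p,o=lip_pose(tin(-.006,0,.008),TY,th); move_l(p,o,.08); hold(.15); s0=rep("low")
for z in np.arange(.007,.0005,-.0008):
    p,o=lip_pose(tin(-.006,0,z),TY,th); move_l(p,o,.04); hold(.05); s=state()
    if s["contact_force"][2]-s0["contact_force"][2]>1.5: break
s=rep(f"touch {z:.4f}"); c,P=look("w_in"); save(capture("top"),"top_in")
cv2.imwrite("pics/in.png",np.hstack([cv2.imread("pics/w_in.png")[:,120:520],cv2.resize(cv2.imread("pics/top_in.png")[110:260,290:440],(400,400))]))
E
```

```text
above [ 0.2   0.22 -1.65] [ 0.014  0.005 -0.033] p [ 0.6531 -0.0841  0.2179] 10.81
low [ 0.39  0.79 -1.55] [ 0.002  0.025 -0.052] p [ 0.6539 -0.0824  0.0965] 12.38
touch 0.0022 [0.79 0.25 1.36] [0.064 0.313 0.016] p [ 0.6537 -0.0824  0.0905] 14.47
```

View pics/in.png

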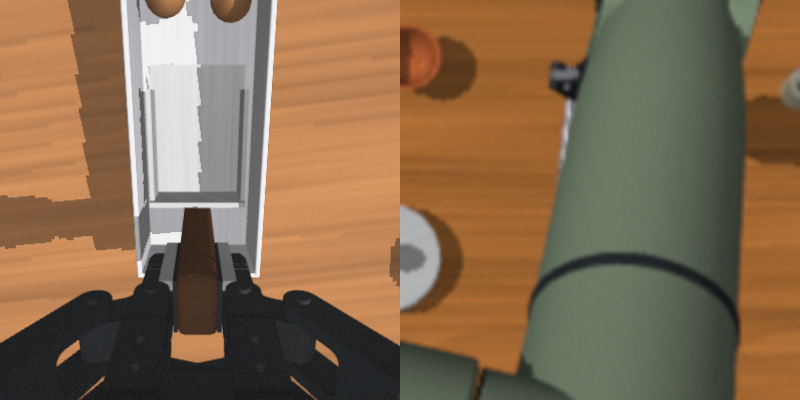

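The scoop is in the tin: its pan spans columns 148–247 and is roughly centred, and the nuts are ahead of it at the top of the frame. Next I'll push it in.

```bash
python3 - <<'E'
from h import *
th=np.radians(-1); s0=state()
for x in (-.02,-.032,-.044,-.054,-.062,-.069,-.074,-.078):
    p,o=lip_pose(tin(x,0,.0025),TY,th); move_l(p,o,.1); s=rep(x)
    if np.linalg.norm((s["contact_force"]-s0["contact_force"])[:2])>15: break
hold(.1); c,P=look("w_push"); cv2.imwrite("pics/push.png",cv2.imread("pics/w_push.png")[0:300,120:520])
E
```

```text
-0.02 [-1.52  0.27  1.44] [0.064 0.751 0.009] p [ 0.6384 -0.0804  0.0901] 14.87
-0.032 [-0.4  -0.65  3.  ] [ 0.095  0.627 -0.003] p [ 0.6272 -0.079   0.0902] 15.13
-0.044 [-1.06 -0.45  2.68] [ 0.032  0.535 -0.01 ] p [ 0.6156 -0.0775  0.0903] 15.4
-0.054 [-0.48 -0.79  3.6 ] [0.002 0.304 0.01 ] p [ 0.6059 -0.0763  0.0903] 15.65
-0.062 [ 1.11 -0.22  3.44] [ 0.085  0.117 -0.023] p [ 0.598  -0.0753  0.0904] 15.9
-0.069 [ 1.14 -0.24  3.92] [0.036 0.036 0.015] p [ 0.591  -0.0744  0.0904] 16.15
-0.074 [ 2.49 -0.38  5.6 ] [-0.047 -0.11   0.009] p [ 0.5862 -0.0739  0.0905] 16.4
-0.078 [ 2.38 -0.41  4.81] [-0.123 -0.239  0.04 ] p [ 0.5821 -0.0733  0.0904] 16.65
```

View pics/push.png

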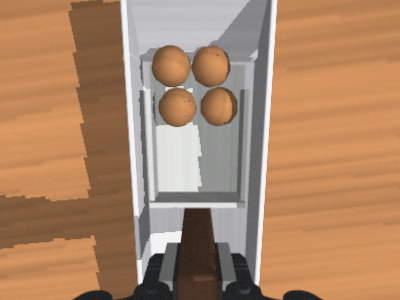

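The near pair of nuts is inside the pan at about (198,106), and the front pair is on the lip against the slope at about (190,66). Next I'll run the lip up the slope while pitching back, then lift.

```bash
python3 - <<'E'
from h import *
for d in (2,4,6,9,12,15,18,21):
    th=np.radians(d); z=.004+.106*np.sin(th); x=-.0785-.846*(z-.003)
    p,o=lip_pose(tin(x,0,z),TY,th); move_l(p,o,.06); rep(d)
c,P=look("w_pit")
p,o=lip_pose(tin(-.095,0,.17),TY,th); move_l(p,o,.12); hold(.2); rep("up"); c,P=look("w_up")
cv2.imwrite("pics/up.png",np.hstack([cv2.imread("pics/w_pit.png")[:300,120:520],cv2.imread("pics/w_up.png")[0:300,120:520]]))
E
```

```text
2 [ 1.11 -0.2   1.02] [-0.115 -0.304  0.006] p [ 0.5814 -0.0732  0.0895] 17.05
4 [ 0.22 -0.76 -1.31] [-0.067 -0.257 -0.019] p [ 0.581  -0.0731  0.09  ] 17.3
6 [ 1.5  -0.37 -1.15] [-0.044 -0.284  0.061] p [ 0.5806 -0.073   0.0904] 17.55
9 [-0.44 -0.25 -2.15] [-0.006 -0.232  0.013] p [ 0.5803 -0.0731  0.0905] 17.8
12 [ 0.02 -0.82 -2.26] [-0.058 -0.345  0.036] p [ 0.5794 -0.073   0.0905] 18.05
15 [ 0.34 -0.69 -2.34] [-0.017 -0.388 -0.018] p [ 0.5783 -0.0728  0.0901] 18.3
18 [-0.19 -0.31 -2.59] [-0.052 -0.47   0.039] p [ 0.5768 -0.0727  0.0895] 18.55
21 [ 0.28  0.56 -2.39] [-0.042 -0.544  0.008] p [ 0.575  -0.0724  0.0886] 18.8
up [ 0.19  0.46 -2.8 ] [-0.072 -0.565 -0.012] p [ 0.5908 -0.0744  0.2165] 20.27
```

View pics/up.png

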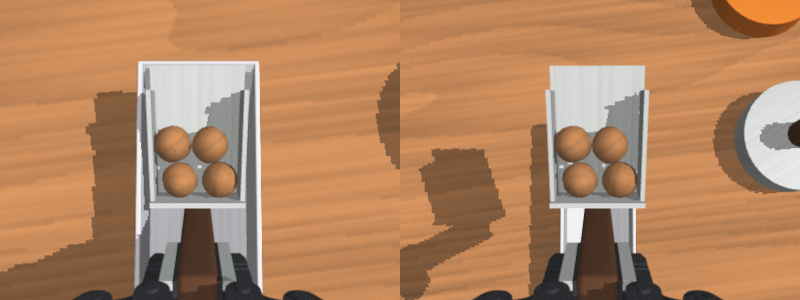

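All four nuts sit in the lifted scoop, around (595,160). Next I'll fit the jar circle and check that the pour poses are reachable.

```bash
cat > jarfit.py <<'E'
from h import *
from scipy.optimize import least_squares
def circ(p,r=None):
    f=lambda v: np.hypot(p[:,0]-v[0],p[:,1]-v[1])-v[2]
    s=least_squares(f,[*p.mean(0)[:2],.05],loss="soft_l1",f_scale=.002).x; return s.round(4)
E
python3 - <<'E'
from jarfit import *
for n in("top","scene"):
    P=np.load(n+".npz")["P"]; x,y,z=P[...,0],P[...,1],P[...,2]
    m=(np.hypot(x-.43,y-.363)<.07)&(z>.095)&(z<.107); p=P[m]; print(n,circ(p),p[:,2].mean(),np.median(p[:,2]))
    m=(np.hypot(x-.5,y-.145)<.075)&(z>.018)&(z<.032); print(" cap",circ(P[m]) , rect(P[m]))
    m=(np.hypot(x-.5,y-.145)<.05)&(z>.05)&(z<.07); print(" knob",P[m].mean(0).round(4))
    m=(np.hypot(x-.5,y-.145)<.056)&(z>.018)&(z<.032); print(" captop",(cv2.minEnclosingCircle((P[m][:,:2]*1000).astype(np.float32))))
J=np.array([.428,.363]); yaw=np.arctan2(J[1],J[0]); u=J/np.linalg.norm(J)
for th,r,z in((21,.02,.165),(0,.02,.125),(-20,.02,.11),(-40,.02,.108),(-65,.02,.105)):
    p,o=lip_pose([*(J+r*u),z],yaw,np.radians(th)); j=inverse_kinematics(p,o); print(th,p.round(3),None if j is None else np.round(j,2))
E
```

```text
top [0.4285 0.361  0.0455] 0.09973043387238383 0.09988117565742605
 cap [0.5024 0.145  0.0415] [501.7 144.6 111.2 112.3  43.2]
 knob [0.5016 0.1443 0.0562]
 captop ((500.2318420410156, 144.88014221191406), 55.9468994140625)
scene [0.4293 0.3631 0.0454] 0.09919430002074772 0.09961938991922092
 cap [0.5001 0.1459 0.0443] [501.9 146.8 115.7 111.9  17.1]
 knob [0.5044 0.1477 0.0552]
 captop ((500.0625305175781, 145.0875244140625), 55.94773864746094)
21 [0.533 0.452 0.212] [ 0.61  1.01  0.87  1.79 -0.03 -0.09]
0 [0.514 0.436 0.211] [ 0.59  0.58  0.12  1.1   0.   -0.11]
-20 [0.487 0.413 0.223] [ 0.57  0.28 -0.4   0.55  0.05 -0.13]
-40 [0.455 0.386 0.234] [ 0.52  0.07 -0.85 -0.03  0.11 -0.14]
-65 [0.414 0.351 0.226] None
```

```bash
python3 - <<'E'
from h import *
J=np.array([.4289,.3622]); yaw=np.arctan2(J[1],J[0]); u=J/np.linalg.norm(J)
def P(th,z,r=.02): return lip_pose([*(J+r*u),z],yaw,np.radians(th))
for th in(-45,-50,-55):
    for z in (.105,.115): j=inverse_kinematics(*P(th,z)); print(th,z,None if j is None else np.round(j,2))
p,o=P(21,.19); move_pose(p,o); hold(.2); rep("above")
c,Q=look("w_pre"); print([round(k["confidence"],2) for k in masks_of("wrist","nut0")])
from jarfit import circ
x,y,z=Q[...,0],Q[...,1],Q[...,2]; m=(np.hypot(x-.43,y-.363)<.07)&(z>.095)&(z<.104); print("jar",circ(Q[m]) if m.sum()>20 else m.sum())
cv2.imwrite("pics/pre.png",cv2.imread("pics/w_pre.png")[:,70:570])
E
```

```text
-45 0.105 [ 0.51  0.04 -0.96 -0.21  0.14 -0.14]
-45 0.115 [ 0.51  0.02 -0.95 -0.18  0.14 -0.14]
-50 0.105 [ 0.49  0.04 -1.07 -0.4   0.16 -0.13]
-50 0.115 [ 0.49  0.01 -1.06 -0.36  0.16 -0.13]
-55 0.105 [ 0.48  0.06 -1.18 -0.61  0.18 -0.13]
-55 0.115 [ 0.48  0.03 -1.16 -0.57  0.18 -0.13]
above [ 0.15 -1.22 -1.85] [ 0.37  -0.446  0.009] p [0.535  0.4499 0.2373] 22.44
[0.9, 0.79, 0.75, 0.74]
jar [0.4295 0.3639 0.0461]
```

View pics/pre.png

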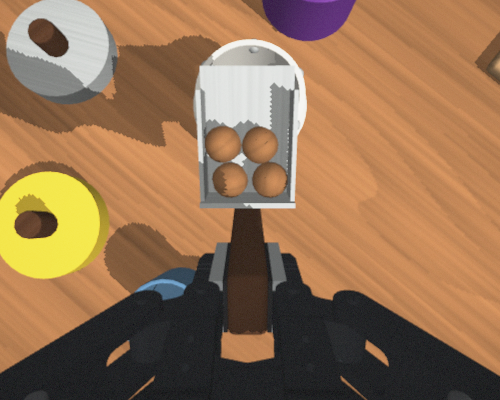

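The scoop with its four nuts is centred over the white jar, whose mouth is at about (250,75). Next I'll pour.

```bash
python3 - <<'E'
from h import *
J=np.array([.4292,.3627]); yaw=np.arctan2(J[1],J[0]); u=J/np.linalg.norm(J)
def P(th,z,r=.02): return lip_pose([*(J+r*u),z],yaw,np.radians(th))
for th,z in((10,.145),(0,.125),(-14,.112),(-28,.108),(-42,.106),(-53,.106)):
    move_l(*P(th,z),.25); rep(th)
hold(.4)
c,Q=look("w_pour")
for th,z in((-40,.13),(-20,.16),(0,.18)): move_l(*P(th,z),.25)
c2,Q=look("w_post"); n=masks_of("wrist","nut0"); print([(round(k["confidence"],2),np.round(np.nanmedian(Q[k["pixels"]],0),3)) for k in n]); rep("post")
cv2.imwrite("pics/pour.png",np.hstack([cv2.imread("pics/w_pour.png")[:,120:520],cv2.imread("pics/w_post.png")[:,120:520]]))
E
```

```text
10 [ 0.15  0.35 -2.43] [ 0.208 -0.265  0.013] p [0.5259 0.4443 0.2143] 23.21
0 [ 0.49 -0.18 -1.79] [ 0.032 -0.006  0.02 ] p [0.5156 0.4356 0.2118] 23.62
-14 [-0.62 -0.34 -2.57] [-0.191  0.231  0.012] p [0.4984 0.4208 0.2185] 24.09
-28 [ 0.85  0.58 -1.53] [-0.386  0.415  0.025] p [0.4776 0.4032 0.2281] 24.55
-42 [ 0.69  0.49 -1.18] [-0.536  0.656  0.017] p [0.4552 0.3841 0.2331] 25.06
-53 [ 1.25  0.9  -1.58] [-0.679  0.73  -0.053] p [0.4367 0.3684 0.233 ] 25.57
[(0.82, array([0.406, 0.341, 0.042])), (0.62, array([0.419, 0.334, 0.024])), (0.62, array([0.4  , 0.354, 0.024]))]
post [ 0.24  0.12 -0.97] [-0.003 -0.016 -0.014] p [0.5144 0.4348 0.2663] 28.06
```

View pics/pour.png

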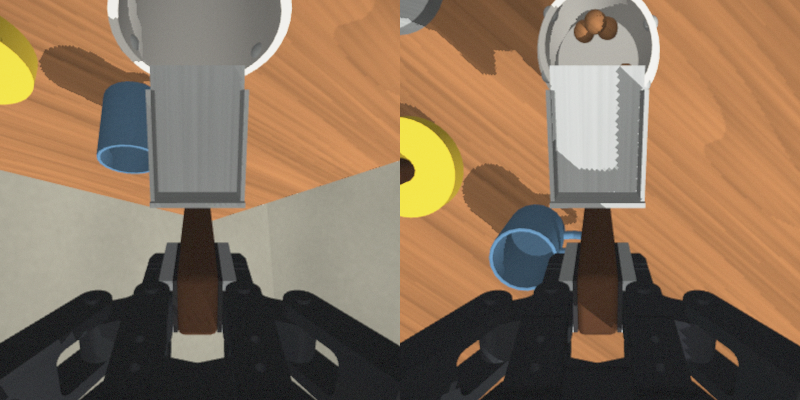

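The pan is empty. Three nuts are visible in the jar at (595,25) and a fourth is just showing under the lip at (626,66). Next I'll stand the scoop down on free worktop and look at the cap.

```bash
python3 - <<'E'
from jarfit import *
az=np.radians(-30); L=np.array([.40*np.cos(az),.40*np.sin(az)])
P=lambda z: lip_pose([*L,z],az,0)
move_pose(*P(.14)); move_l(*P(.012),.2); hold(.1); s0=rep("low")
for z in np.arange(.006,-.005,-.001):
    move_l(*P(z),.04); hold(.05); s=state()
    if s["contact_force"][2]-s0["contact_force"][2]>1.2: break
rep(f"touch {z:.4f}"); open_jaws(); hold(.2); s=rep("open")
p=s["position"]; move_l([p[0],p[1],.2],velocity=.2)
# survey the cap, and the jar from above
Q=quat(q(np.pi+.28)); move_pose([.45,.13,.22],Q); hold(.2)
c,A=look("w_cap"); x,y,z=A[...,0],A[...,1],A[...,2]
m=(np.hypot(x-.5,y-.145)<.04)&(z>.05)&(z<.065); print("knob",rect(A[m]),np.median(z[m]))
m=(np.hypot(x-.5,y-.145)<.065)&(z>.02)&(z<.03); print("captop",cv2.minEnclosingCircle((A[m][:,:2]*1000).astype(np.float32)))
yw=np.arctan2(.363,.429); move_pose([.36,.305,.24],quat(q(np.pi+yw))); hold(.2)
c,A=look("w_jar"); x,y,z=A[...,0],A[...,1],A[...,2]
m=(np.hypot(x-.429,y-.363)<.07)&(z>.097)&(z<.104); print("jar",circ(A[m]),np.median(z[m]),cv2.minEnclosingCircle((A[m][:,:2]*1000).astype(np.float32)))
for k in masks_of("wrist","nut0"): print(round(k["confidence"],2),np.round(np.nanmedian(A[k["pixels"]],0),3))
save(capture("scene"),"sc2"); rep("end")
cv2.imwrite("pics/j.png",np.hstack([cv2.imread("pics/w_jar.png")[:,170:470],cv2.resize(cv2.imread("pics/sc2.png")[120:320,130:380],(500,400))]))
E
```

```text
low [ 0.34  0.14 -0.73] [-0.033  0.021  0.051] p [ 0.428  -0.2472  0.0995] 31.4
touch -0.0010 [-1.77  1.65  7.59] [0.349 0.533 0.006] p [ 0.4271 -0.2466  0.0862] 33.85
open [-1.05 -0.45 -0.76] [ 0.021 -0.01  -0.01 ] p [ 0.4269 -0.2465  0.0852] 34.73
knob [501.1 146.1  26.7  26.7   2.1] 0.0551982692340309
captop ((501.689697265625, 146.53794860839844), 57.405296325683594)
jar [0.4273 0.3627 0.0453] 0.09937649751419486 ((427.599365234375, 361.8417053222656), 49.55887985229492)
0.54 [0.417 0.391 0.024]
end [ 0.06  0.02 -0.03] [0.01  0.01  0.013] p [0.3606 0.3043 0.2399] 38.27
```

View pics/j.png

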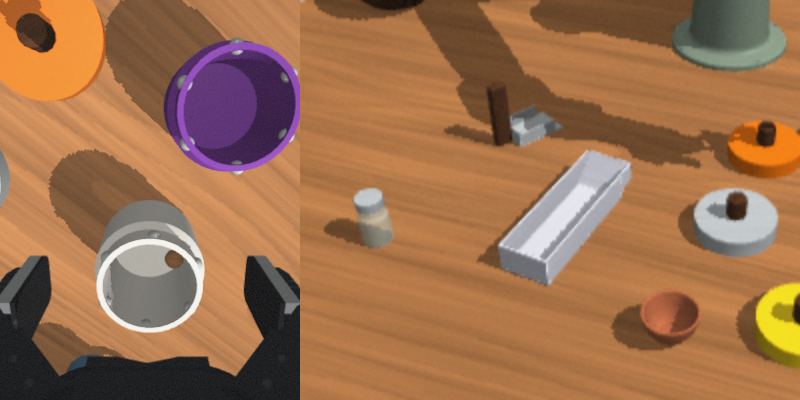

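The scoop stands upright on the worktop at about (515,115), the tin is empty, and the jar is free to be capped. Next I'll grasp the cap and rest it on the catches.

```bash
python3 - <<'E'
from h import *
C=np.array([.5008,.1455]); J=np.array([.4283,.3623]); 
y1=np.arctan2(C[1],C[0]); y2=np.arctan2(J[1],J[0])
Q=quat(q(np.pi+y1)); move_pose([*C,.13],Q); move_l([*C,.048],velocity=.12); rep("at"); grasp(100); s=rep("grip"); print(s["grip_width"]*85)
p=s["position"]; move_l([p[0],p[1],.19],velocity=.15); hold(.2); rep("lift")
Q=quat(q(np.pi+y2)); move_pose([*J,.19],Q); move_l([*J,.152],velocity=.12); hold(.3); s0=rep("over"); c,A=look("w_on"); save(capture("scene"),"sc3")
for z in np.arange(.149,.138,-.001):
    move_l([*J,z],velocity=.04); hold(.05); s=state(); f=s["contact_force"]-s0["contact_force"]
    if f[2]>3: break
rep(f"touch {z:.4f}")
a=cv2.imread("pics/w_on.png")[:,120:520]; b=cv2.resize(cv2.imread("pics/sc3.png")[130:270,360:500],(400,400)); cv2.imwrite("pics/on.png",np.hstack([a,b]))
E
```

```text
at [ 0.11 -0.09 -0.04] [-0.043 -0.02   0.057] p [0.5013 0.1459 0.0487] 40.06
grip [-1.13 -0.2   5.89] [0.05  0.297 0.011] p [0.5011 0.1455 0.0487] 40.64
25.261689673354148
lift [-0.34 -0.95 -0.44] [-0.001 -0.03   0.041] p [0.5005 0.1455 0.1891] 41.94
over [ 0.77 -0.29 -0.2 ] [-0.066 -0.032 -0.03 ] p [0.4287 0.3625 0.1527] 43.62
touch 0.1440 [-2.81  1.55  5.74] [ 0.189  0.671 -0.028] p [0.4283 0.3626 0.1445] 45.52
```

View pics/on.png

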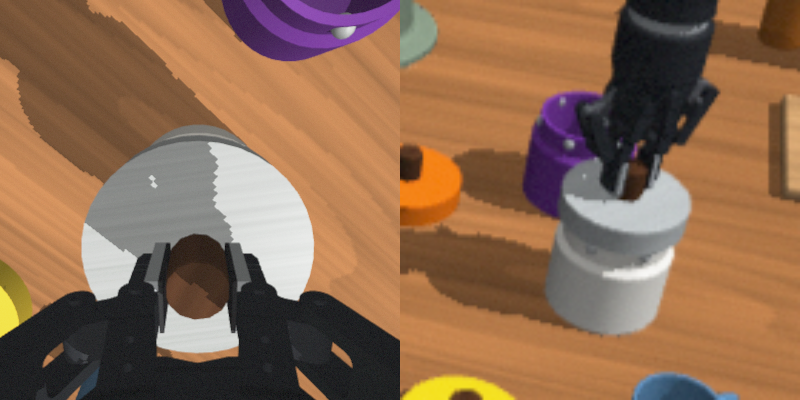

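The cap is held level over the white jar, with its knob at (197,277) in the left half, and it rests on the catches at the expected height. Next I'll press it down in small steps.

```bash
python3 - <<'E'
from h import *
J=np.array([.4277,.3627]); Q=state()["tool_rot"]
for z in np.arange(.1435,.117,-.001):
    move_l([*J,z],velocity=.04); s=rep(f"{z:.4f}"); f=s["contact_force"]
    if f[2]>45 or (s["position"][2]<.1305 and f[2]>14): break
hold(.3); rep("end")
E
```

```text
0.1435 [-1.87 -0.11  5.82] [-0.07   0.581  0.024] p [0.4283 0.3629 0.1443] 45.77
0.1425 [-1.55 -0.44  9.97] [-0.065  0.538 -0.01 ] p [0.4286 0.3632 0.1438] 46.02
0.1415 [-1.82 -0.08 11.78] [-0.112  0.68   0.074] p [0.4289 0.3633 0.1432] 46.27
0.1405 [-2.36  0.3  13.09] [-0.155  0.801 -0.009] p [0.4289 0.3634 0.1424] 46.52
0.1395 [-2.05 -0.44  7.17] [-0.069  0.662 -0.131] p [0.4282 0.3629 0.1405] 46.77
0.1385 [-1.58  0.14  1.74] [-0.049  0.215  0.032] p [0.4278 0.3625 0.1384] 47.02
0.1375 [-1.28  0.24 -0.81] [ 0.024  0.047 -0.056] p [0.4276 0.3625 0.137 ] 47.27
0.1365 [ 1.33  0.3  -9.49] [ 0.189 -0.258 -0.002] p [0.4273 0.3623 0.1354] 47.52
0.1355 [  0.5    0.96 -12.47] [ 0.124 -0.317 -0.002] p [0.4273 0.3623 0.1344] 47.77
0.1345 [  2.68   0.31 -14.67] [ 0.175 -0.398 -0.003] p [0.4273 0.3623 0.1336] 48.02
0.1335 [  0.76   0.83 -16.41] [ 0.122 -0.31  -0.02 ] p [0.4272 0.3624 0.1329] 48.27
0.1325 [  1.2   -0.62 -13.49] [-0.119 -0.043  0.017] p [0.4273 0.3624 0.1324] 48.52
0.1315 [-1.32 -2.19 -6.63] [-0.306  0.254 -0.066] p [0.4276 0.3627 0.132 ] 48.77
0.1305 [-1.48 -0.33 -4.  ] [-0.016  0.158 -0.034] p [0.4283 0.3632 0.1312] 49.02
0.1295 [ 0.82 -0.61 -0.92] [0.025 0.019 0.079] p [0.4287 0.3633 0.1303] 49.27
0.1285 [ 0.41  0.39 -0.04] [ 0.046 -0.084  0.002] p [0.4281 0.363  0.1288] 49.52
0.1275 [-1.74 -1.43  6.91] [-0.217  0.416 -0.08 ] p [0.4281 0.363  0.1287] 49.77
0.1265 [-4.49 -3.94 14.54] [-0.511  0.855 -0.003] p [0.4282 0.363  0.1287] 50.02
end [-4.   -2.82 14.29] [-0.502  0.812 -0.   ] p [0.4281 0.363  0.1287] 50.32
```

The click came and the cap bottomed at TCP z 0.1287, which puts its origin at 0.080. Next I'll press a little harder, verify, and hand in.

```bash
python3 - <<'E'
from h import *
p=[.4279,.3629]
move_l([*p,.1255],velocity=.04); hold(.3); rep("press")
c=capture("scene"); A=cloud(c); x,y,z=A[...,0],A[...,1],A[...,2]; save(c,"end")
m=(np.hypot(x-.4285,y-.363)<.052)&(z>.098)&(z<.112); k=A[m]; B=np.c_[k[:,:2]-[.4285,.363],np.ones(len(k))]
print("cap plane tilt/z",np.linalg.lstsq(B,k[:,2],rcond=None)[0].round(4),"expect .105")
m=(np.hypot(x-.4285,y-.363)<.075)&(z>.09)&(z<.112); print(cv2.minEnclosingCircle((A[m][:,:2]*1000).astype(np.float32)))
m=(np.hypot(x-.427,y+.247)<.05)&(z>.09)&(z<.115); print("scoop handle top",A[m].mean(0) if m.any() else None)
rep("before"); r=sign_off(); print(r)
E
```

```text
press [-6.03 -5.32 22.95] [-0.953  1.346 -0.021] p [0.4281 0.363  0.1287] 50.87
cap plane tilt/z [-0.0013 -0.0023  0.1057] expect .105
((429.3126220703125, 363.82208251953125), 58.79970169067383)
scoop handle top [ 0.43051577 -0.24390842  0.09978824]
before [-6.52 -4.65 22.41] [-0.908  1.337 -0.037] p [0.4282 0.363  0.1287] 50.92
the job is handed in; nothing more can be done
None
```

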